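# Test the RCD power box

## Robot

A 7-joint arm with a two-finger parallel gripper is mounted at the origin on a cart in front of the work surface, level with it; the furniture and walls round the work are solid. World frame = base frame: x ahead of the robot, y to its left, z up, the work surface at z = 0. Lengths are in m, angles in degrees, forces in N, time in s.
With the tool pointing down it reaches from about 0.425 to 0.875 m from the base axis. Payload 4.7 kg.
Tool frame: the origin (TCP) lies at the very end of the fingers, on their centre line; the grasp point (between the pads) lies 19 mm behind it (pinch_z is the distance from the TCP to the grasp point, in m); z points along the fingers, y is the direction in which the jaws open and shut (so a half turn about z gives the same grasp; the last joint's range is limited). The gripper opens to 87 mm and grips with 3 to 60 N. Pads are 19 mm wide; open, the fingers measure 117 mm over their backs; the gripper's body (75 mm by 190 mm) begins 51 mm behind the grasp point.
Start: joints at [69.677, 18.392, -4.016, 83.108, 1.295, 78.541, -3.26], TCP at [0.234, -0.606, 0.223] pointing down, gripper open.
Joint ranges: [-163.93, 163.93], [-17.29, 119.83], [-79.2, 71.16], [3.27, 140.29], [-89.18, 269.18], [5.43, 117.66], [-154.24, 154.24]. Speed limits (degrees/s): [147.25, 147.25, 180, 180, 180, 180, 180].

## Interface

Orientations are given as [roll, pitch, yaw] about the fixed x, y, z axes, in that order (R = Rz(yaw) Ry(pitch) Rx(roll)).
In Python, from cell import get_obs, read_camera, camera_params, sign_off, pinch_z gives the robot as it stands.
- The arm moves only by the shell command python3 -m handwheel 'ROWS' [FORCE]. ROWS is JSON, a list of rows, each a list of 5 numbers: the finger opening in m, from 0 to 0.087, then the shift along the tool's x, y, z in m, then the turn about the tool's z in rad. In form: [[jaw, tx, ty, tz, twist], ...]. A call has 1 to 20 rows; each row is the pose to reach, as a shift and turn from the pose commanded when the call began, along the tool's axes at that moment; what a row does not reach only later rows make up. A row lasts 1/10 s, in which the tool goes at most 50 mm and 8.59 degrees, less where a joint would pass 70% of its speed; a pose out of reach is approached as far as the arm can. A call with a gripper value outside its range is refused whole. The fingers move at their own pace and stop on an object; FORCE is the grip in N (left out, the last holds). Time passes only in rows, so rows that repeat a pose let the fingers close. It gives the time, the measured TCP pose, the force and the opening at its end, in the units of the state.
- get_obs(): the state, without advancing time (a new reading comes with each control period).
- read_camera(name): name is "scene" or "side" or "wrist"; returns the picture (420x560x3 uint8, blue, green, red); there is no depth.
- camera_params(name): a dict with "camera_matrix" (3x3 intrinsics, pixels), "R" (3x3) and "t" (3): a world point X has camera coordinates R X + t. Camera axes: x right, y down, z forward; pixel columns grow to the right and rows downward; lengths in m; the calibration is good to about 2 mm. A picture is of the moment at which its call begins: read the wrist's pose just before it. camera_params takes no time and is no camera call; for the wrist camera it gives the pose at the moment of the call.
- sign_off(): hands the job in, once; it reports no verdict.
The state is a dict: "time_s": time; "qpos": joint angles; "joint_velocities": joint speeds; "effort": joint torques, N m; "tool_pos": TCP position; "tool_rot": TCP orientation; "force": force on the tool from outside, world axes, zero at the start; "wrist_torque": the same for the moment, N m; "grip_width": finger opening in m.
Only numpy, scipy, OpenCV 4.12 (cv2) and the standard library are available. Lean on these libraries where they do the work, as an engineer would, in place of code of your own. Each camera call takes 0.05 s, during which the arm holds its last target.

## Task

Give the power box with the test button its routine trip test: press its round test button all the way in so that its lever drops, then lift that lever back up until it stays up. Finish by swinging the clear splash cover fully shut over it; leave the lever of the plain switch box and the food around alone.

Things in the scene. Friction and masses are not known exactly. Their poses are not given: they have to be found in the camera images.
- rcd: Power box to test: fixed grey desk-shaped housing, 150 wide (y), 120 deep (x). Origin: centre of its underside; x to its rear (higher) side, z up. Control face slopes 30 deg: height 74.6 + 0.577 x mm (40 in front, 109 behind); the plate on it rises 2 mm. Test button on its right half (y = -37), lever on its left (y = 33), clear hinged cover.
- rcd_button_top (a point): Centre of the top of the round test button, 18 mm across, 18 mm off the face, in a 26 mm collar. Site z points out of the face, x up the slope. At rest at x = -11, y = -37, z = 89 mm in the box's frame. It goes in square to the slope (a push straight down works too, staying on the button).
- rcd_button (a joint): Travel of the test button: 0 out, 0.006 m fully in; it springs back. It needs about 3 N; at about 3 to 4 mm of travel it trips the lever, which then falls by itself.
- rcd_lever_grip (a point): Middle of the T-lever's crossbar, a 12 mm round bar with ball ends, 26 mm long (box's y). Pivot 44 mm away, parallel to box's y, at x = 7, z = 74 mm in the box's frame. Up: points up, 5 deg to the rear, bar 118 mm high. Dropped: points forward, 70 deg from vertical, bar at x = -34, z = 89, 30 mm over the face. 40 mm free beside it. Pinch its sides and carry it along its arc; it pivots in the pads.
- rcd_lever (a joint): Angle of the power box's lever: 0 standing up (on), 1.31 rad fully dropped towards the front (tripped). Over-centre: it goes to the nearer end by itself: from above 0.35 it falls to 1.31, from below 0.35 it snaps up to 0. Lifting it takes under 1.5 N at the grip.
- rcd_cover_tab (a point): Centre of the grey tab on the clear cover's free edge: 40 wide (box's y), 8 thick, tip 11 mm beyond this point, cover's wall 13 mm before it; 135 mm from the hinge line. Open, the cover leans back 15 deg, this point at x = 92, z = 240 mm in the box's frame. The cover is a hood 138 wide, 122 long, 44 deep; open, its hollow faces the robot and behind the tab its top falls slightly to the rear.
- rcd_cover_hinge (a point): Middle of the cover's hinge line (parallel to the box's y) along the upper rear edge of the sloping face, about x = 53, z = 111 mm in the box's frame.
- rcd_cover (a joint): Angle of the splash cover: 0 shut, 2.36 rad fully open (rests there on its stop). It is upright at about 2.09; once pulled forward past that (below about 1.9) it falls shut by itself, slowed by a damper, in a second or two.
- plain: Plain switch box, to be left alone: same fixed desk shape, 100 wide, a lever of the same kind in its middle but no button and no cover. Origin: centre of its underside; x to its rear. May stand left or right of the power box.
- plain_lever (a joint): Angle of the plain switch box's lever: 0 standing up (as it must stay), 1.31 dropped.
- jar_center (a point): Middle of a small jam jar, 60 mm across, 70 mm high (bystander).
- bun_center (a point): Middle of a small round bun, 66 mm across, 42 mm high (bystander).
- muffin_center (a point): Middle of a chocolate muffin in a paper case, 80 mm across, 59 mm high (bystander).

How it is judged:
By the outcome, as a careful person would: the job done as asked, in the order asked, and still so for the second after the job is handed in, with the robot touching nothing.
It also fails if it takes over 51 s, if anything falls off the work surface, if the arm or the gripper's body presses on something with over 40 N, if the wrist force passes 120 N, or if a joint passes its speed limit or range.

## Working session

There is one attempt and no reset: what is moved stays moved. The work goes in short steps, Python scripts to look and compute and a shell command to move; the robot and the scene stay as the last step left them, time stands still between calls to the robot, and variables do not carry over. Pictures are saved under pics/ and viewed, and the job is handed in when it is done.

```bash
ls; mkdir -p pics; python3 - <<'E'
from cell import *
import cv2
o=get_obs();print(o['time_s'],o['tool_pos'],o['tool_rot'],o['grip_width'],o['force'])
for n in('scene','side'):
    cv2.imwrite(f'pics/{n}0.png',read_camera(n)); p=camera_params(n); print(n,p)
print(pinch_z if not callable(pinch_z) else pinch_z())
E
```

```text
pics
0.0 [ 0.23406335 -0.60579751  0.22146492] [-1.79890680e+02  5.27329446e-03  2.11289756e+01] 0.08722629417998376 [-0.60061178 -0.26281488 -0.34356615]
scene {'camera_matrix': array([[410.57340816,   0.        , 276.71322429],
       [  0.        , 410.57340816, 207.92578328],
       [  0.        ,   0.        ,   1.        ]]), 'R': array([[-0.72858474, -0.68495512,  0.00087124],
       [-0.46541631,  0.49412791, -0.73431959],
       [ 0.50254546, -0.53541954, -0.67880334]]), 't': array([0.60109654, 0.19547823, 0.99031591])}
side {'camera_matrix': array([[397.37020646,   0.        , 284.21568132],
       [  0.        , 397.37020646, 211.05165839],
       [  0.        ,   0.        ,   1.        ]]), 'R': array([[-9.99615724e-01,  1.95956323e-02,  1.96065024e-02],
       [ 5.21447284e-04,  7.20470372e-01, -6.93485524e-01],
       [-2.77151914e-02, -6.93208810e-01, -7.20203731e-01]]), 't': array([ 0.53873544, -0.1224642 ,  1.12824429])}
0.0187
```

View pics/scene0.png

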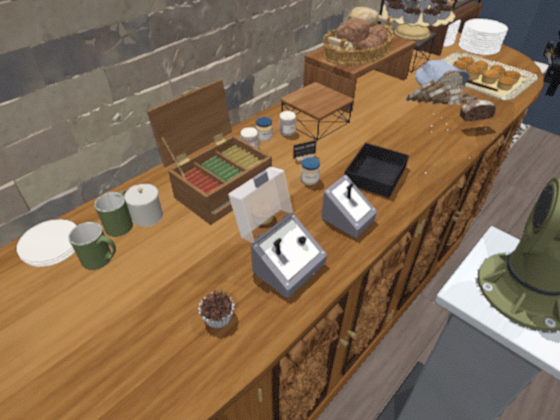

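View pics/side0.png

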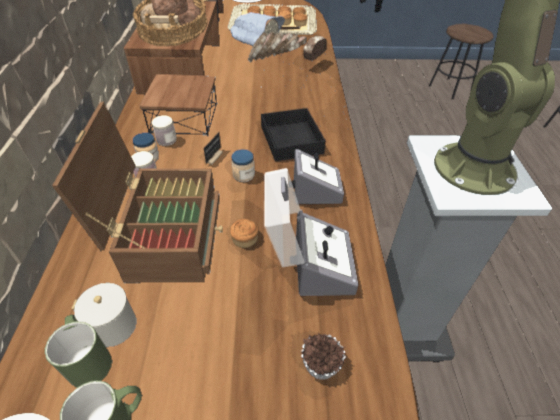

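The scene view shows the power box at about (288,255) with its cover open behind it at (262,203), and the plain box at (350,205). In the side view the power box is at (325,255) and the plain box at (318,178). Next I'll zoom in on both.

```bash
python3 - <<'E'
import cv2
a=cv2.imread('pics/scene0.png')[160:310,220:400]; cv2.imwrite('pics/sc_z.png',cv2.resize(a,None,fx=4,fy=4,interpolation=cv2.INTER_CUBIC))
a=cv2.imread('pics/side0.png')[140:310,220:380]; cv2.imwrite('pics/si_z.png',cv2.resize(a,None,fx=3.5,fy=3.5,interpolation=cv2.INTER_CUBIC))
E
```

```text
(no output)
```

View pics/sc_z.png

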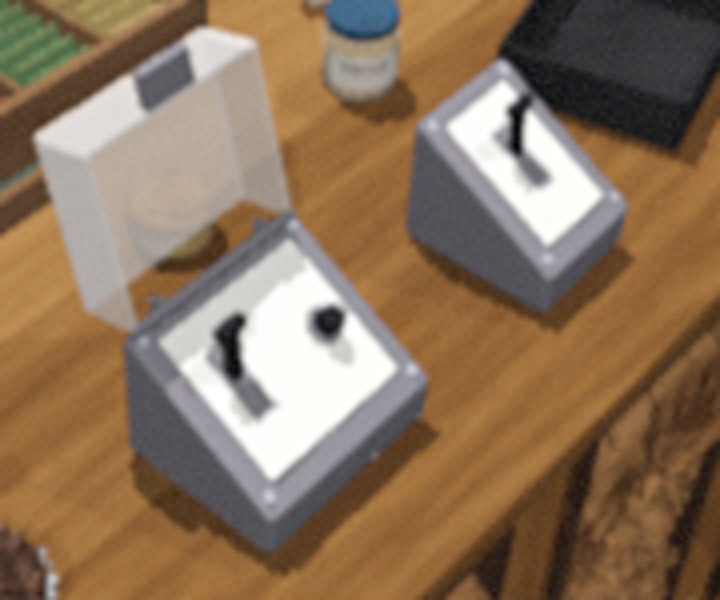

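View pics/si_z.png

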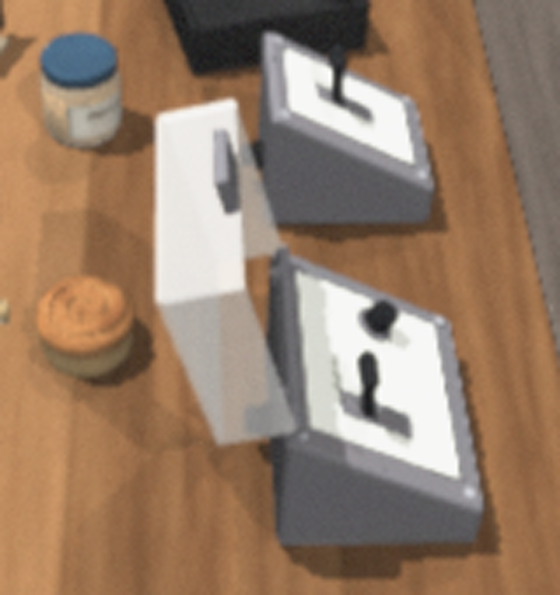

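```bash
cat > h.py <<'E'
from cell import *
import numpy as np, cv2
from scipy.optimize import least_squares
from scipy.spatial.transform import Rotation as Rn
def proj(n,X,p=None):
    p=p or camera_params(n); c=np.atleast_2d(X)@p['R'].T+p['t']; q=c@p['camera_matrix'].T; return q[:,:2]/q[:,2:]
def w(pose,X):
    x,y,a=pose; c,s=np.cos(a),np.sin(a); X=np.atleast_2d(X)
    return np.c_[x+c*X[:,0]-s*X[:,1], y+s*X[:,0]+c*X[:,1], X[:,2]]
E
python3 - <<'E'
from h import *
B=np.array([[60,-75,109],[60,75,109],[-60,75,40],[-60,-75,40],[-11,-37,89],[7+44*np.sin(np.radians(5)),33,118],[92,0,240]])/1e3
sc=np.array([[290,215],[128,343],[265,510],[425,380],[328,315],[232,325],[165,78]])/4+[220,160]
si=np.array([[280,250],[282,440],[477,495],[447,320],[382,314],[369,365],[228,172]])/3.5+[220,140]
P={n:camera_params(n) for n in('scene','side')}
f=lambda v:np.r_[(proj('scene',w(v,B),P['scene'])-sc).ravel(),(proj('side',w(v,B),P['side'])-si).ravel()]
r=least_squares(f,[0.6,-0.3,0],loss='soft_l1'); print(r.x,np.degrees(r.x[2])); print(f(r.x).reshape(-1,2).round(1))
v=r.x
for b,n in zip(B[4:],('btn','lev','tab')): print(n,w(v,b).round(4))
print('dropped bar',w(v,np.array([-.034,.033,.089])))
# triangulate
for i in range(7):
    g=lambda X:np.r_[(proj('scene',X,P['scene'])[0]-sc[i]),(proj('side',X,P['side'])[0]-si[i])]
    t=least_squares(g,w(v,B[i])[0]); print(i,t.x.round(4),w(v,B[i])[0].round(4),t.fun.round(1))
E
```

```text
[ 0.45823938  0.34488163 -0.00188976] -0.10827499542469621
[[-0.3 -2.8]
 [-2.9 -2.6]
 [ 0.6  2.8]
 [ 1.3 -1. ]
 [ 1.5 -0.1]
 [-1.   0.3]
 [-0.5 -1.3]
 [-2.5 -2. ]
 [ 0.1  1.2]
 [ 2.5  5.7]
 [ 1.3 -0.7]
 [ 2.2 -0.7]
 [-0.1  2. ]
 [-0.8 -0.9]]
btn [[0.4472 0.3079 0.089 ]]
lev [[0.4691 0.3779 0.118 ]]
tab [[0.5502 0.3447 0.24  ]]
dropped bar [[0.4243018  0.37794582 0.089     ]]
0 [0.5127 0.2742 0.1068] [0.5181 0.2698 0.109 ] [ 0.1 -0.3  0.   0.2]
1 [0.5174 0.4103 0.0967] [0.5184 0.4198 0.109 ] [ 0.6 -1.1  0.1  1. ]
2 [0.403  0.4142 0.0462] [0.3984 0.42   0.04  ] [ 0.9 -1.5  0.2  1.5]
3 [0.4005 0.2708 0.0368] [0.3981 0.27   0.04  ] [ 0.2 -0.5  0.1  0.5]
4 [0.4515 0.3077 0.086 ] [0.4472 0.3079 0.089 ] [ 0.1 -0.2  0.   0.2]
5 [0.4685 0.3742 0.1182] [0.4691 0.3779 0.118 ] [ 0.3 -0.5  0.1  0.5]
6 [0.5487 0.3447 0.2375] [0.5502 0.3447 0.24  ] [ 0.  -0.1  0.   0.1]
```

```bash
python3 - <<'E'
from h import *
v=[0.4585,0.345,-0.002]
F=np.array([[60,-75,109],[60,75,109],[-60,75,40],[-60,-75,40]])/1e3
G=F*[1,1,0]
pts=np.array([[-11,-37,89],[7+3.8,33,118],[92,0,240]])/1e3
A=(4,[220,160],(600,720)),(3.5,[220,140],(595,560))
for n,(s,o,sh) in zip(('scene','side'),A):
    im=cv2.imread('pics/sc_z.png' if n=='scene' else 'pics/si_z.png')
    q=lambda X:np.round((proj(n,w(v,X))-o+0.0)*s).astype(int)
    cv2.polylines(im,[q(F)],True,(0,0,255),1);cv2.polylines(im,[q(G)],True,(0,255,255),1)
    for p in q(pts): cv2.circle(im,tuple(map(int,p)),3,(0,255,0),-1)
    # button circle
    t=np.linspace(0,6.3,30);c,sn=np.cos(np.pi/6),.5
    C=np.c_[-.011+.009*np.cos(t)*c,-.037+.009*np.sin(t),.089+.009*np.cos(t)*sn]
    cv2.polylines(im,[q(C)],True,(255,0,255),1)
    t0,t1=q(np.array([[.0108,.046,.118],[.0108,.02,.118]])); cv2.line(im,tuple(map(int,t0)),tuple(map(int,t1)),(255,128,0),2)
    cv2.imwrite(f'pics/ov_{n}.png',im)
E
```

```text
(no output)
```

View pics/ov_scene.png

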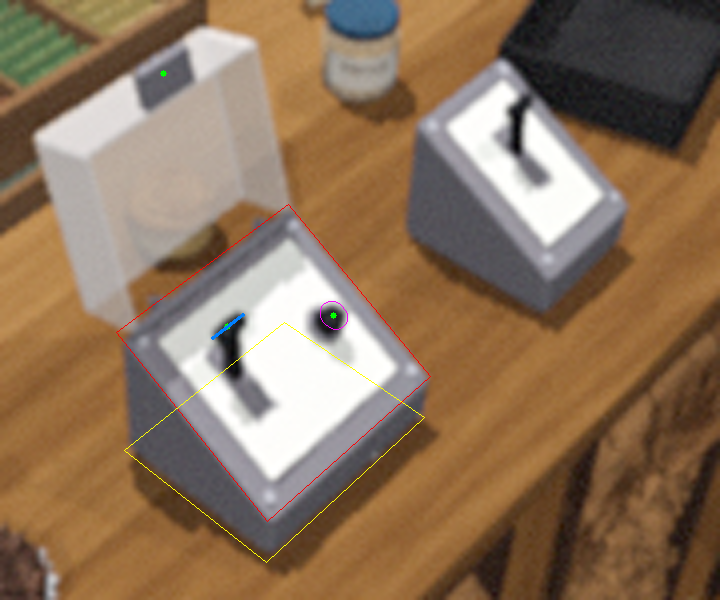

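View pics/ov_side.png

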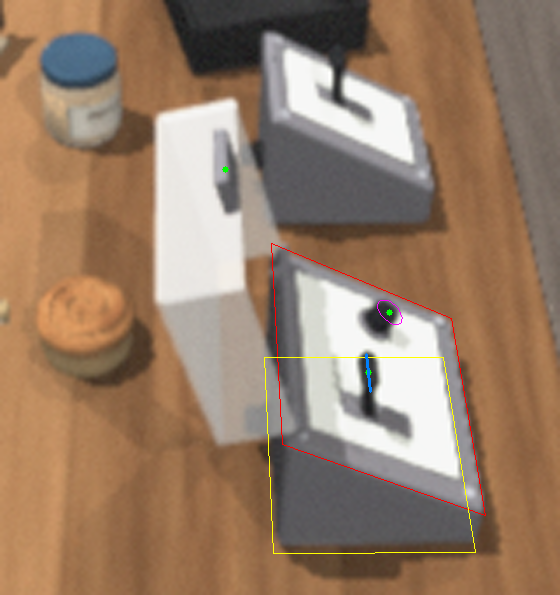

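```bash
python3 -m handwheel '[[0,0.413,-0.276,-0.08,-0.15],[0,0.413,-0.276,-0.08,-0.3],[0,0.413,-0.276,-0.08,-0.45],[0,0.413,-0.276,-0.08,-0.6],[0,0.413,-0.276,-0.08,-0.75],[0,0.413,-0.276,-0.08,-0.9],[0,0.413,-0.276,-0.08,-1.05],[0,0.413,-0.276,-0.08,-1.2],[0,0.413,-0.276,-0.08,-1.35],[0,0.413,-0.276,-0.08,-1.5]]' 10; python3 - <<'E'
from cell import *
import cv2
o=get_obs();print(o['time_s'],o['tool_pos'],o['tool_rot'],o['grip_width'],o['qpos'])
E
```

```text
time_s: 1.1
tool_pos: [0.5188, -0.2008, 0.3022]
tool_rot: [-180.0, 0.0, 107.4]
force: [1.3, -1.0, 0.4]
grip_width: 0.0149
1.1 [ 0.51882481 -0.20076183  0.30218638] [-1.79979896e+02  1.53228839e-02  1.07410869e+02] 0.014945125609002663 [ 45.96625344   7.16334034 -30.28484142  88.52251474   3.64153857
  85.3014182   32.98819201]
```

```bash
python3 -m handwheel '[[0,0.551,0.069,0,-0.15],[0,0.551,0.069,0,-0.3],[0,0.551,0.069,0,-0.45],[0,0.551,0.069,0,-0.6],[0,0.551,0.069,0,-0.75],[0,0.551,0.069,0,-0.9],[0,0.551,0.069,0,-1.05],[0,0.551,0.069,0,-1.2],[0,0.551,0.069,0,-1.267],[0,0.551,0.069,0,-1.267],[0,0.551,0.069,0,-1.267],[0,0.551,0.069,0,-1.267]]' 10; python3 - <<'E'
from cell import *
import cv2
o=get_obs();print(o['time_s'],o['tool_pos'],o['tool_rot'],o['grip_width'],o['qpos'],o['force'])
p=camera_params('wrist');import pickle;pickle.dump(p,open('w0.pkl','wb'))
im=read_camera('wrist');cv2.imwrite('pics/w0.png',im);print(p)
E
```

```text
time_s: 2.3
tool_pos: [0.418, 0.3513, 0.3017]
tool_rot: [179.7, -0.2, -179.7]
force: [-0.7, 0.1, -0.8]
grip_width: 0.0008
2.3 [0.41804606 0.35131151 0.3017111 ] [ 179.73598648   -0.18620554 -179.68775962] 0.0008395199172869738 [ 12.29115163  10.48746867 -61.68145985  89.21528643   8.93132069
  85.74214137  40.66994819] [-0.66008744  0.14595683 -0.80378445]
{'camera_matrix': array([[289.59514381,   0.        , 278.03258961],
       [  0.        , 289.59514381, 206.18682158],
       [  0.        ,   0.        ,   1.        ]]), 'R': array([[-0.00664498,  0.99996909,  0.00420167],
       [ 0.96487256,  0.00530809,  0.26266475],
       [ 0.26263433,  0.00579948, -0.96487801]]), 't': array([-0.35023965, -0.45733873,  0.35451323])}
```

View pics/w0.png

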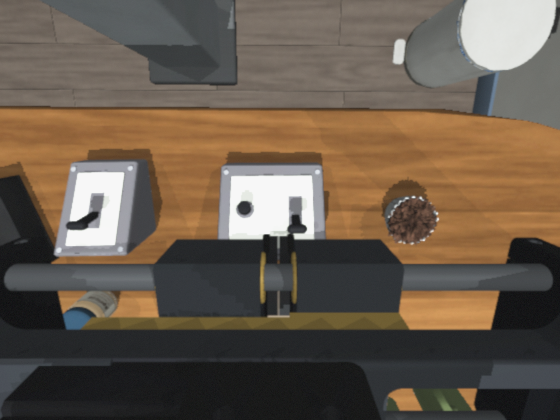

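The wrist view shows the button at about (245,208), the lever bar near (297,228), and the front corners near (225,168) and (321,168). I'll zoom in and refit the pose.

```bash
python3 - <<'E'
import cv2
a=cv2.imread('pics/w0.png')[150:250,200:340]; cv2.imwrite('pics/w0_z.png',cv2.resize(a,None,fx=5.5,fy=5.5,interpolation=cv2.INTER_CUBIC))
E
```

```text
(no output)
```

View pics/w0_z.png

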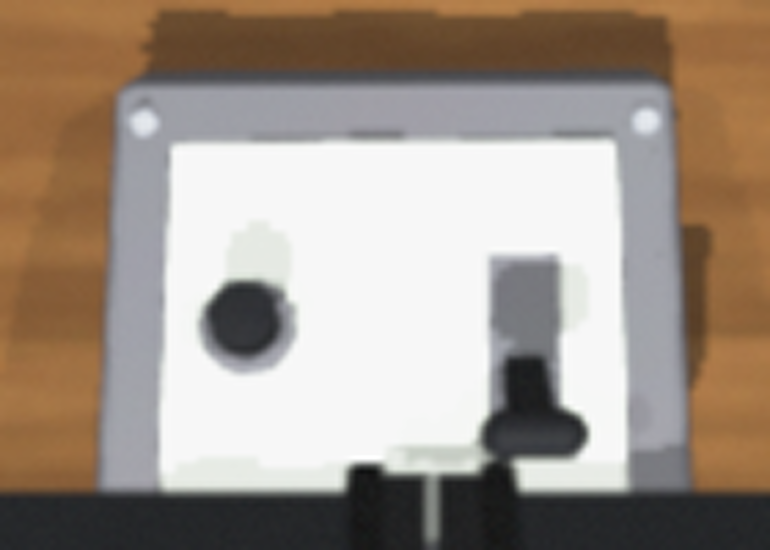

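```bash
python3 - <<'E'
from h import *
import pickle
p=pickle.load(open('w0.pkl','rb'))
o=np.array([200,150])
pix={'btn':(243,318),'bar':(534,433),'fl':(672,85),'fr':(118,85)}
zz={'btn':.089,'bar':.118,'fl':.04,'fr':.04}
bx={'btn':(-.011,-.037),'bar':(.0108,.033),'fl':(-.06,.075),'fr':(-.06,-.075)}
K=p['camera_matrix'];C=-p['R'].T@p['t'];print('cam',C)
for k,q in pix.items():
    u=(np.array(q)+.5)/5.5-.5+o
    d=p['R'].T@np.linalg.solve(K,[*u,1]);X=C+d*(zz[k]-C[2])/d[2]
    print(k,X.round(4),'origin',(X[:2]-bx[k]).round(4))
E
```

```text
cam [0.34583891 0.35060043 0.46366037]
btn [0.4498 0.3069 0.089 ] origin [0.4608 0.3439]
bar [0.4688 0.3764 0.118 ] origin [0.458  0.3434]
fl [0.3985 0.4166 0.04  ] origin [0.4585 0.3416]
fr [0.3994 0.2696 0.04  ] origin [0.4594 0.3446]
```

```bash
python3 -m handwheel '[[0,-0.026,-0.04,0,0],[0,-0.026,-0.04,0.05,0],[0,-0.026,-0.04,0.1,0],[0,-0.026,-0.04,0.15,0],[0,-0.026,-0.04,0.18,0],[0,-0.026,-0.04,0.18,0],[0,-0.026,-0.04,0.18,0]]' 20;  python3 - <<'E'
from h import *
o=get_obs();print(o['time_s'],o['tool_pos'],o['tool_rot'],o['grip_width'],o['force'])
E
```

```text
time_s: 3.05
tool_pos: [0.4489, 0.3033, 0.1226]
tool_rot: [-180.0, -0.0, 179.6]
force: [0.3, 0.7, 0.4]
grip_width: 0.0008
3.05 [0.4488749  0.30329091 0.12259514] [-1.79974518e+02 -5.33787239e-03  1.79578562e+02] 0.0007730515863500348 [0.26358033 0.66936084 0.35982994]
```

```bash
python3 -m handwheel '[[0,0.004,0.0035,0.012,-0.007],[0,0.004,0.0035,0.024,-0.007],[0,0.004,0.0035,0.024,-0.007]]' 20;  python3 - <<'E'
from h import *
o=get_obs();print(o['time_s'],o['tool_pos'],o['tool_rot'],o['grip_width'],o['force'])
import cv2
cv2.imwrite('pics/s1.png',cv2.resize(read_camera('side')[180:320,230:400],None,fx=4,fy=4,interpolation=cv2.INTER_CUBIC))
cv2.imwrite('pics/w1.png',read_camera('wrist'))
E
```

```text
time_s: 3.35
tool_pos: [0.4436, 0.3073, 0.0971]
tool_rot: [-179.9, -0.1, -179.9]
force: [-0.6, -0.1, 0.7]
grip_width: 0.0007
3.35 [0.44357671 0.3073187  0.0970545 ] [-1.79930933e+02 -6.34783807e-02 -1.79903891e+02] 0.0006873893199115846 [-0.56153962 -0.11100917  0.69781314]
```

View pics/s1.png

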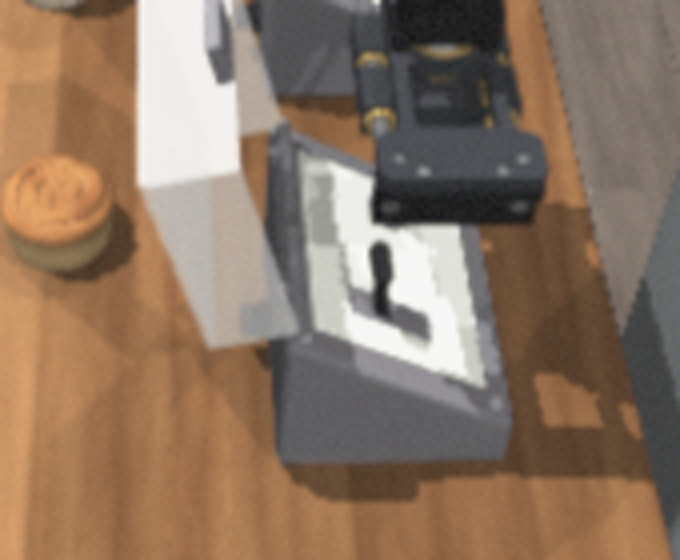

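View pics/w1.png

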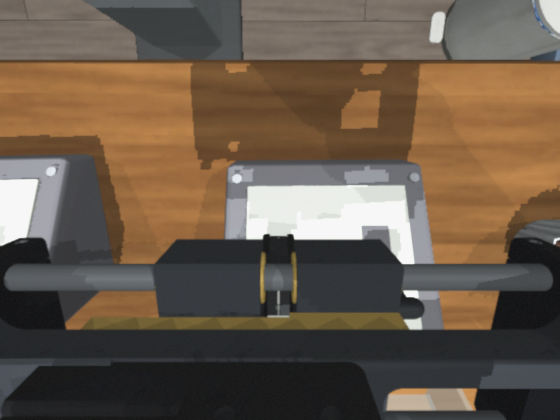

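The views show the gripper over the right half of the box, with the lever clear at (410,307) in the wrist view. The button is hidden under the fingers, so I'll press step by step and watch the force.

```bash
python3 -m handwheel '[[0,0,0,0.003,0],[0,0,0,0.006,0],[0,0,0,0.009,0],[0,0,0,0.011,0],[0,0,0,0.011,0]]' 20; python3 - <<'E'
from h import *
cv2.imwrite('pics/s2.png',cv2.resize(read_camera('side')[180:320,230:400],None,fx=4,fy=4,interpolation=cv2.INTER_CUBIC))
E
```

```text
time_s: 3.95
tool_pos: [0.444, 0.3079, 0.0868]
tool_rot: [-180.0, -0.0, -179.9]
force: [0.5, 0.3, 1.8]
grip_width: 0.0006
```

View pics/s2.png

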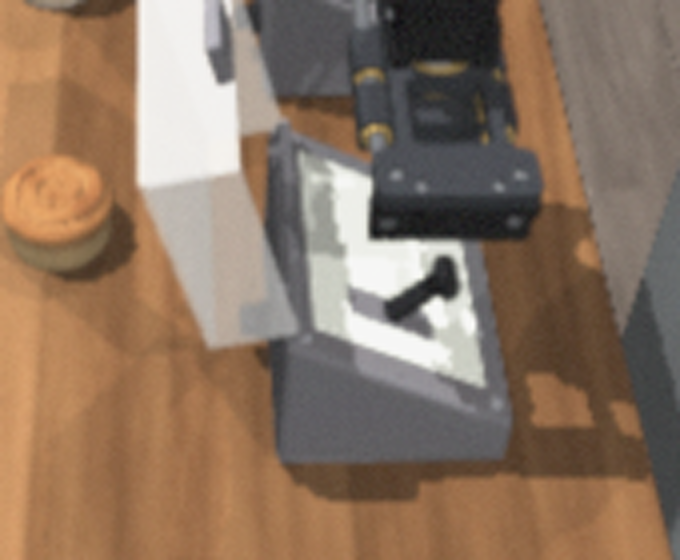

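The lever has dropped forward: its bar is now at about (445,275). I'll keep pressing until the button bottoms out.

```bash
python3 -m handwheel '[[0,0,0,0.002,0],[0,0,0,0.004,0],[0,0,0,0.004,0]]' 20
```

```text
time_s: 4.3
tool_pos: [0.4447, 0.3081, 0.0849]
tool_rot: [-179.9, 0.1, -179.9]
force: [-2.9, -3.3, 15.9]
grip_width: 0.0004
```

```bash
python3 -m handwheel '[[0.06,0,0,-0.05,0],[0.06,0,0.03,-0.1,0],[0.06,-0.005,0.06,-0.13,0],[0.06,-0.005,0.068,-0.13,0],[0.06,-0.005,0.068,-0.13,0]]' 8; python3 - <<'E'
from h import *
import pickle
o=get_obs();print(o['tool_pos'],o['tool_rot'],o['force'])
p=camera_params('wrist');pickle.dump(p,open('w2.pkl','wb'))
im=read_camera('wrist');cv2.imwrite('pics/w2.png',im)
cv2.imwrite('pics/w2_z.png',cv2.resize(im[130:250,180:360],None,fx=4,fy=4,interpolation=cv2.INTER_CUBIC))
E
```

```text
time_s: 4.8
tool_pos: [0.4482, 0.3776, 0.2131]
tool_rot: [179.9, -0.0, -179.8]
force: [0.7, 0.5, -1.0]
grip_width: 0.0327
[0.44824423 0.37758144 0.2130705 ] [ 1.79930924e+02 -1.84802457e-02 -1.79761834e+02] [ 0.66638087  0.53004648 -0.97530626]
```

View pics/w2_z.png

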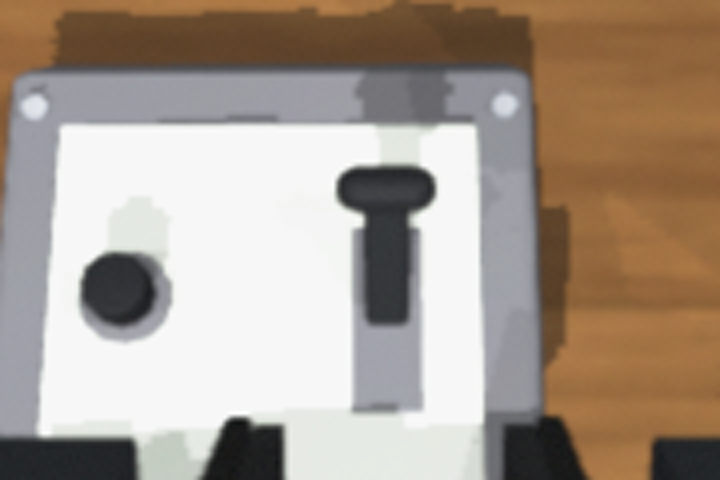

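The zoomed wrist view shows the dropped lever's bar at about (386,189), the button out again at (118,289), and the front corners at (17,72) and (530,72).

```bash
python3 - <<'E'
from h import *
import pickle
p=pickle.load(open('w2.pkl','rb'))
o=np.array([180,130])
pix={'btn':(117,288),'bar':(386,188),'fl':(532,68),'fr':(14,70)}
zz={'btn':.089,'bar':.089,'fl':.04,'fr':.04}
bx={'btn':(-.011,-.037),'bar':(-.0343,.033),'fl':(-.06,.075),'fr':(-.06,-.075)}
K=p['camera_matrix'];C=-p['R'].T@p['t']
for k,q in pix.items():
    u=(np.array(q)+.5)/4-.5+o
    d=p['R'].T@np.linalg.solve(K,[*u,1]);X=C+d*(zz[k]-C[2])/d[2]
    print(k,X.round(4),'origin',(X[:2]-bx[k]).round(4))
print(get_obs()['tool_pos'])
E
```

```text
btn [0.4498 0.3077 0.089 ] origin [0.4608 0.3447]
bar [0.4238 0.3761 0.089 ] origin [0.4581 0.3431]
fl [0.3975 0.4172 0.04  ] origin [0.4575 0.3422]
fr [0.3988 0.2702 0.04  ] origin [0.4588 0.3452]
[0.44826112 0.37556279 0.21172048]
```

```bash
python3 -m handwheel '[[0.06,0.024,0.001,0.03,0],[0.06,0.024,0.001,0.06,0],[0.06,0.024,0.001,0.09,0],[0.06,0.024,0.001,0.11,0],[0.06,0.024,0.001,0.13,0],[0.06,0.024,0.001,0.141,0],[0.06,0.024,0.001,0.141,0]]' 8; python3 - <<'E'
from h import *
o=get_obs();print(o['tool_pos'],o['tool_rot'],o['force'],o['grip_width'])
cv2.imwrite('pics/s3.png',cv2.resize(read_camera('side')[180:320,230:400],None,fx=4,fy=4,interpolation=cv2.INTER_CUBIC))
E
```

```text
time_s: 5.55
tool_pos: [0.4239, 0.3742, 0.0693]
tool_rot: [-179.8, -0.2, -180.0]
force: [0.9, -0.2, -1.0]
grip_width: 0.0597
[0.42390378 0.37415552 0.06930589] [-179.7858079    -0.23104306 -179.97870125] [ 0.91206015 -0.23273349 -1.02535204] 0.05968411677173248
```

View pics/s3.png

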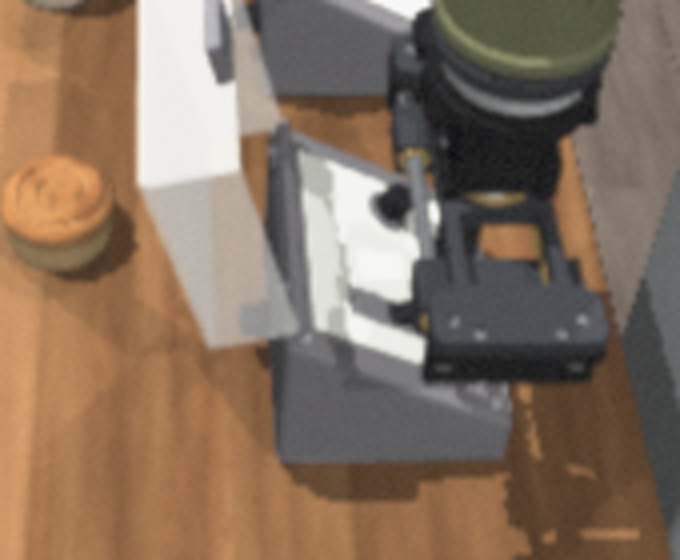

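The fingers straddle the dropped bar at about (410,312), and nothing else is touched. Closing now, shifted +2 mm in y.

```bash
python3 -m handwheel '[[0.045,0,0.002,0,0],[0.03,0,0.002,0,0],[0.015,0,0.002,0,0],[0.015,0,0.002,0,0],[0.015,0,0.002,0,0],[0.015,0,0.002,0,0]]' 8
```

```text
time_s: 6.2
tool_pos: [0.4253, 0.376, 0.072]
tool_rot: [-179.7, -0.0, -180.0]
force: [-1.6, -6.3, 5.4]
grip_width: 0.0249
```

```bash
python3 -m handwheel '[[0.015,-0.0015,0,-0.0035,0],[0.015,-0.0032,0,-0.007,0],[0.015,-0.0076,0,-0.0132,0],[0.015,-0.0131,0,-0.0187,0],[0.015,-0.0193,0,-0.0231,0],[0.015,-0.0263,0,-0.0263,0],[0.015,-0.0337,0,-0.0283,0],[0.015,-0.0413,0,-0.0289,0],[0.015,-0.0445,0,-0.0288,0],[0.015,-0.0445,0,-0.0288,0]]' 8;python3 - <<'E'
from h import *
o=get_obs();print(o['tool_pos'],o['force'],o['grip_width'])
cv2.imwrite('pics/s4.png',cv2.resize(read_camera('side')[180:320,230:400],None,fx=4,fy=4,interpolation=cv2.INTER_CUBIC))
E
```

```text
time_s: 7.2
tool_pos: [0.4708, 0.3764, 0.1005]
tool_rot: [-179.8, -0.0, 179.9]
force: [0.5, -6.9, 2.2]
grip_width: 0.0249
[0.47081178 0.37640292 0.10045182] [ 0.51916871 -6.91636619  2.19712284] 0.024918064872789376
```

View pics/s4.png

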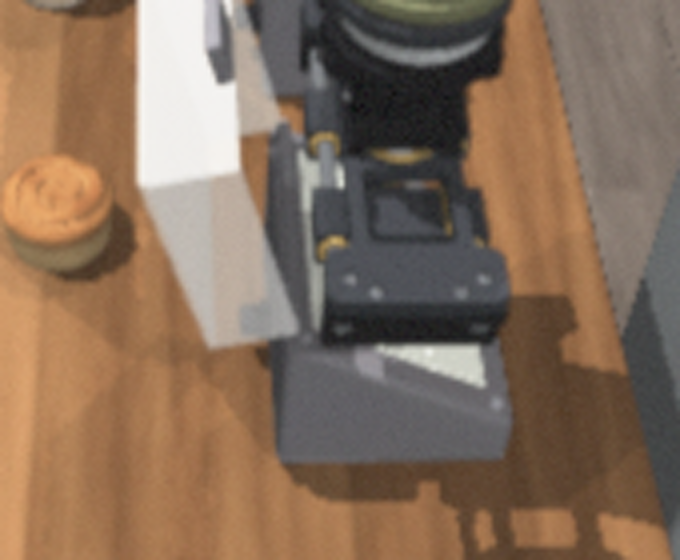

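```bash
python3 -m handwheel '[[0.03,0,0,0,0],[0.045,0,0,0,0],[0.06,0,0,0,0],[0.06,0,0,0,0],[0.06,0,0,-0.02,0],[0.06,0,0,-0.06,0],[0.06,0,0,-0.11,0],[0.0,0,0,-0.16,0],[0,0.02,0,-0.2,0],[0,0.02,0,-0.2,0],[0,0.02,0,-0.2,0]]' 8;python3 - <<'E'
from h import *
o=get_obs();print(o['tool_pos'],o['tool_rot'],o['force'],o['grip_width'])
cv2.imwrite('pics/s5.png',cv2.resize(read_camera('side')[140:320,220:400],None,fx=3,fy=3,interpolation=cv2.INTER_CUBIC))
im=read_camera('wrist');cv2.imwrite('pics/w5.png',im)
E
```

```text
time_s: 8.35
tool_pos: [0.4493, 0.3799, 0.302]
tool_rot: [179.9, 0.2, -179.8]
force: [0.1, -0.4, -1.0]
grip_width: 0.0358
[0.44929843 0.37994451 0.30196393] [ 1.79928906e+02  1.50495851e-01 -1.79847132e+02] [ 0.09788679 -0.3652915  -1.0414509 ] 0.03581129370434061
```

View pics/s5.png

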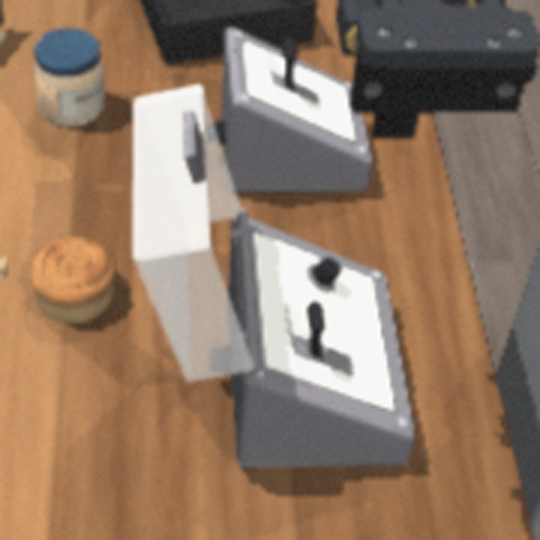

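View pics/w5.png

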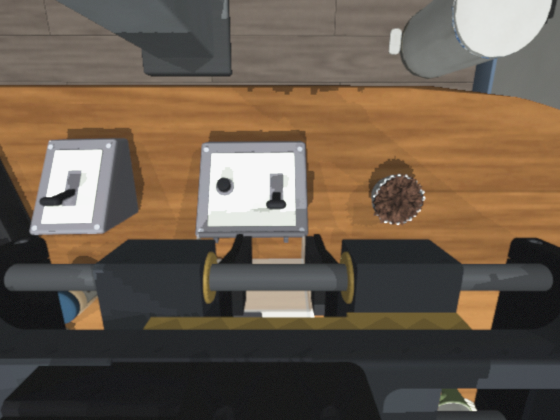

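The side view shows the power-box lever standing upright and free at (317,330), with the plain lever up at (290,62) and the tab at (193,145). Next I'll go over the cover and down behind the tab.

```bash
python3 -m handwheel '[[0,-0.04,-0.01,-0.01,0],[0,-0.085,-0.025,-0.01,0],[0,-0.131,-0.033,-0.01,0],[0,-0.131,-0.033,-0.01,0],[0,-0.131,-0.033,0.0,0],[0,-0.131,-0.033,0.0,0]]' 20;python3 - <<'E'
from h import *
o=get_obs();print(o['tool_pos'],o['tool_rot'],o['force'],o['grip_width'])
for n in ('side','scene'):
  im=read_camera(n);cv2.imwrite(f'pics/{n}6.png',cv2.resize(im[120:320,200:380],None,fx=3,fy=3,interpolation=cv2.INTER_CUBIC))
E
```

```text
time_s: 9.05
tool_pos: [0.5788, 0.3463, 0.2978]
tool_rot: [-179.9, -0.3, -179.8]
force: [-1.1, 0.3, -0.2]
grip_width: 0.0005
[0.57875786 0.34630387 0.29778141] [-179.89926701   -0.25256316 -179.80317264] [-1.09276821  0.28148671 -0.20334099] 0.0005343333931409468
```

View pics/side6.png

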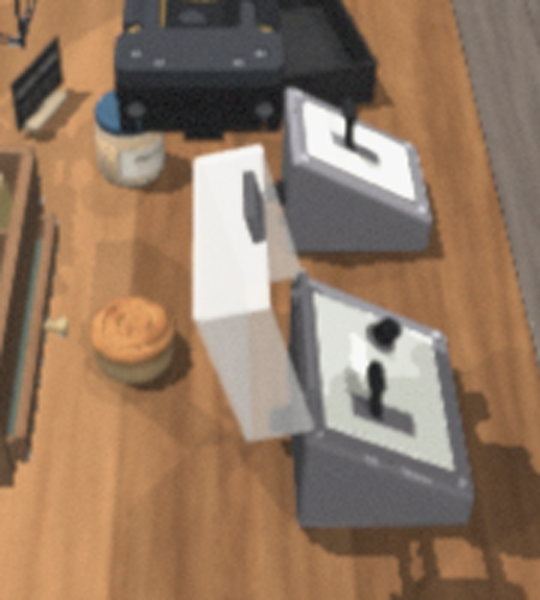

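View pics/scene6.png

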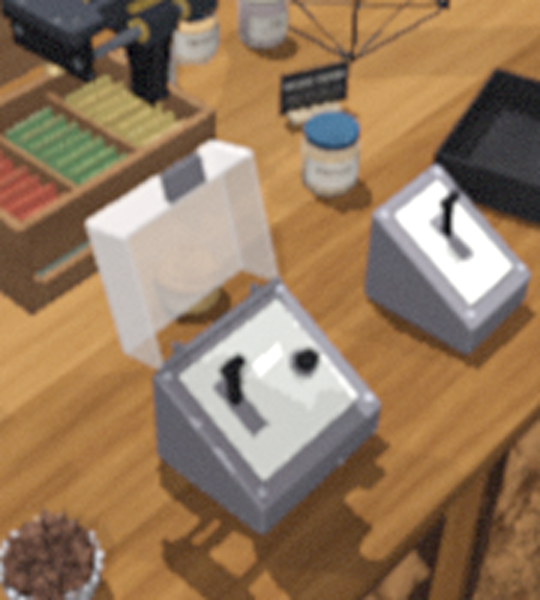

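```bash
python3 -m handwheel '[[0,0,-0.002,0.02,0],[0,0,-0.002,0.04,0],[0,0,-0.002,0.05,0],[0,0,-0.002,0.055,0],[0,0,-0.002,0.055,0]]' 20;python3 - <<'E'
from h import *
o=get_obs();print(o['tool_pos'],o['force'])
print([(proj(n,[.579,.346,.298])-[200,120])*3 for n in('side','scene')])
for n in ('side','scene'):
  im=read_camera(n);cv2.imwrite(f'pics/{n}7.png',cv2.resize(im[120:320,200:380],None,fx=3,fy=3,interpolation=cv2.INTER_CUBIC))
E
```

```text
time_s: 9.65
tool_pos: [0.5803, 0.3441, 0.2459]
tool_rot: [-180.0, -0.0, -179.9]
force: [-0.3, 0.4, -0.5]
grip_width: 0.0007
[0.58025265 0.34409053 0.24585398] [-0.27338465  0.40235534 -0.46330555]
[array([[202.95043563, 128.99415275]]), array([[150.91158392,  95.84081709]])]
```

View pics/side7.png

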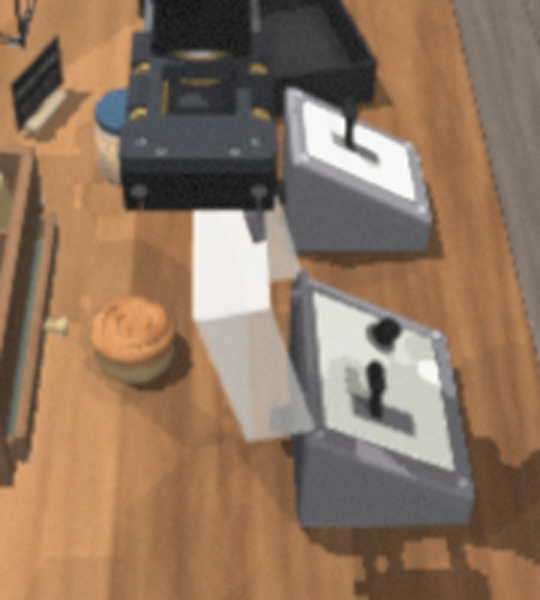

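View pics/scene7.png

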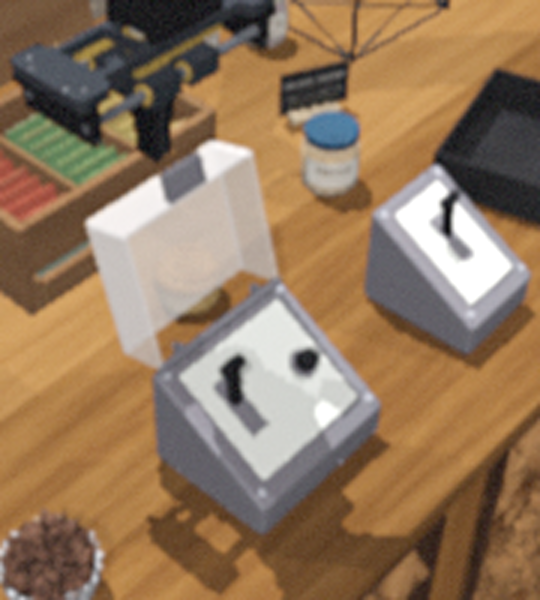

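```bash
python3 -m handwheel '[[0,0,0,0.004,0],[0,0.006,0,0.005,0],[0,0.012,0,0.005,0],[0,0.018,0,0.005,0],[0,0.024,0,0.005,0],[0,0.03,0,0.005,0],[0,0.036,0,0.004,0],[0,0.036,0,0.004,0]]' 20;python3 - <<'E'
from h import *
o=get_obs();print(o['tool_pos'],o['force'])
for n in ('side','scene'):
  im=read_camera(n);cv2.imwrite(f'pics/{n}8.png',cv2.resize(im[120:320,200:380],None,fx=3,fy=3,interpolation=cv2.INTER_CUBIC))
E
```

```text
time_s: 10.55
tool_pos: [0.5436, 0.3443, 0.2422]
tool_rot: [-180.0, 0.0, -179.9]
force: [1.4, -0.4, 0.9]
grip_width: 0.0006
[0.54359986 0.34431494 0.24220243] [ 1.3794612  -0.37121038  0.93367533]
```

View pics/scene8.png

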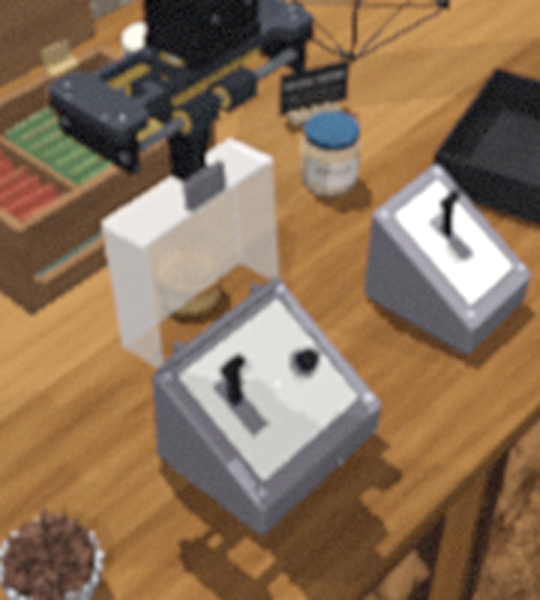

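View pics/side8.png

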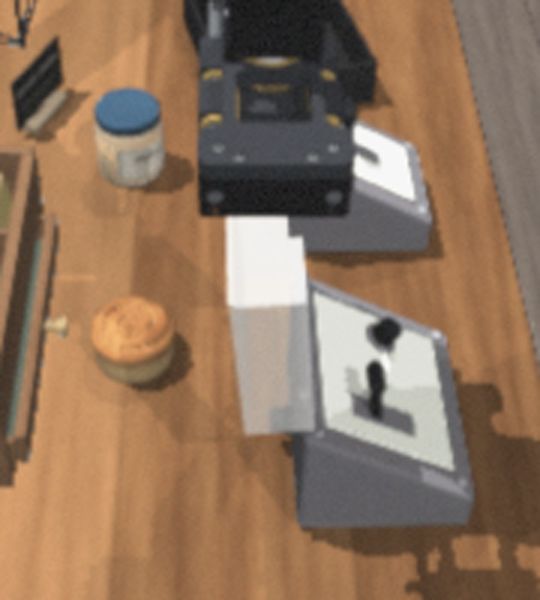

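The cover is following the tab and is nearly upright in the side view. Continuing past the balance point, then lifting clear.

```bash
python3 -m handwheel '[[0,0.007,0,-0.001,0],[0,0.014,0,-0.002,0],[0,0.021,0,-0.003,0],[0,0.028,0,-0.003,0],[0,0.035,0,-0.003,0],[0,0.042,0,-0.003,0],[0,0.049,0,-0.003,0],[0,0.055,0,-0.003,0],[0,0.055,0,-0.01,0],[0,0.055,0,-0.03,0],[0,0.055,0,-0.06,0],[0,0.055,0,-0.06,0]]' 20;python3 - <<'E'
from h import *
o=get_obs();print(o['tool_pos'],o['force'])
for n in ('side','scene'):
  im=read_camera(n);cv2.imwrite(f'pics/{n}9.png',cv2.resize(im[120:320,200:380],None,fx=3,fy=3,interpolation=cv2.INTER_CUBIC))
E
```

```text
time_s: 11.85
tool_pos: [0.491, 0.3455, 0.3063]
tool_rot: [179.8, 0.3, -179.9]
force: [-0.9, 0.5, -0.6]
grip_width: 0.0007
[0.49098363 0.34548906 0.30628086] [-0.9150142   0.46481202 -0.64519537]
```

View pics/scene9.png

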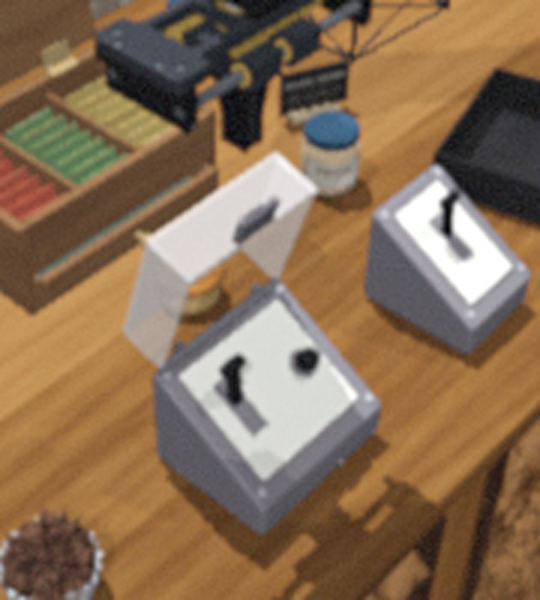

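View pics/side9.png

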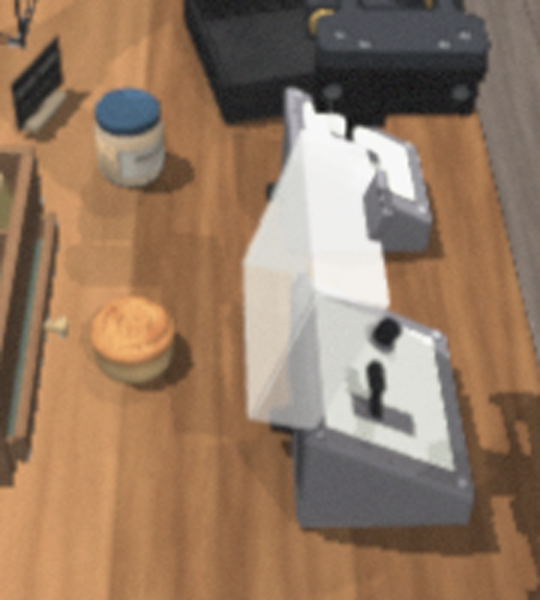

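The cover is falling shut and is clear of the fingers. I'll wait while rising a little more.

```bash
python3 -m handwheel '[[0,0,0,-0.02,0],[0,0,0,-0.04,0],[0,0,0,-0.04,0],[0,0,0,-0.04,0],[0,0,0,-0.04,0],[0,0,0,-0.04,0],[0,0,0,-0.04,0],[0,0,0,-0.04,0],[0,0,0,-0.04,0],[0,0,0,-0.04,0],[0,0,0,-0.04,0],[0,0,0,-0.04,0],[0,0,0,-0.04,0],[0,0,0,-0.04,0],[0,0,0,-0.04,0],[0,0,0,-0.04,0],[0,0,0,-0.04,0],[0,0,0,-0.04,0],[0,0,0,-0.04,0],[0,0,0,-0.04,0]]' 20;python3 - <<'E'
from h import *
o=get_obs();print(o['tool_pos'],o['force'])
for n in ('side','scene'):
  im=read_camera(n);cv2.imwrite(f'pics/{n}10.png',cv2.resize(im[120:320,200:380],None,fx=3,fy=3,interpolation=cv2.INTER_CUBIC))
E
```

```text
time_s: 13.95
tool_pos: [0.4896, 0.3439, 0.3418]
tool_rot: [-180.0, -0.0, -179.9]
force: [-0.1, -0.4, 0.3]
grip_width: 0.0003
[0.48964815 0.34389481 0.34177781] [-0.13878622 -0.36606048  0.2592146 ]
```

View pics/scene10.png

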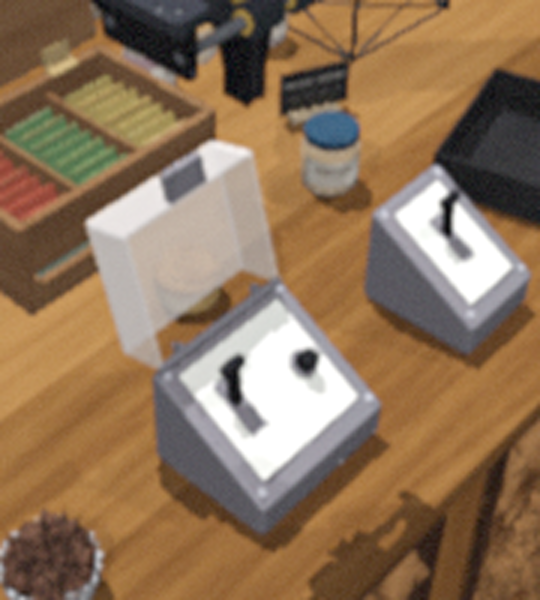

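View pics/side10.png

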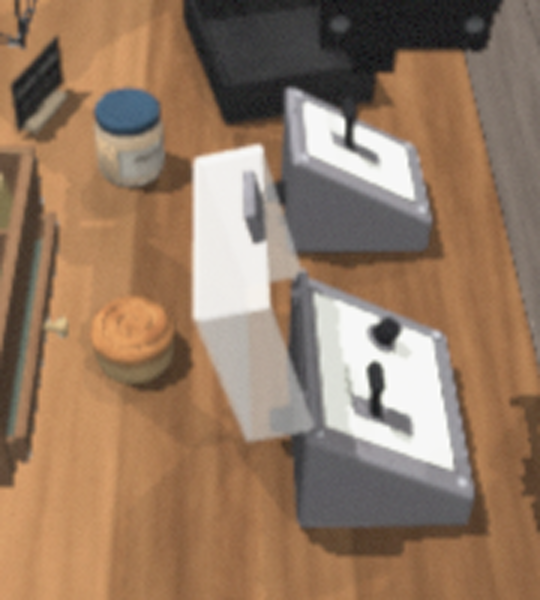

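```bash
python3 - <<'E'
from h import *
v=[.4588,.3438,0.0]
for th in np.arange(2.4,1.0,-.1):
    t=np.pi*135.2/180-th; b=np.radians(16.8)-t
    X=np.array([.053+.135*np.sin(b),0,.111+.135*np.cos(b)])
    print(round(th,2),X.round(3),[((proj(n,w(v,X))-[200,120])*3).round(0)[0] for n in('scene','side')])
E
```

```text
2.4 [0.097 0.    0.239] [array([178., 172.]), array([243., 205.])]
2.3 [0.084 0.    0.242] [array([190., 176.]), array([265., 201.])]
2.2 [0.071 0.    0.245] [array([203., 181.]), array([288., 198.])]
2.1 [0.058 0.    0.246] [array([216., 188.]), array([311., 196.])]
2.0 [0.044 0.    0.246] [array([229., 196.]), array([334., 197.])]
1.9 [0.031 0.    0.244] [array([243., 206.]), array([356., 199.])]
1.8 [0.017 0.    0.241] [array([256., 217.]), array([378., 202.])]
1.7 [0.005 0.    0.237] [array([270., 230.]), array([399., 207.])]
1.6 [-0.008  0.     0.232] [array([282., 243.]), array([419., 214.])]
1.5 [-0.019  0.     0.225] [array([295., 258.]), array([437., 222.])]
1.4 [-0.03   0.     0.217] [array([306., 273.]), array([453., 232.])]
1.3 [-0.041  0.     0.208] [array([316., 289.]), array([468., 242.])]
1.2 [-0.05   0.     0.198] [array([325., 305.]), array([480., 253.])]
1.1 [-0.058  0.     0.188] [array([333., 321.]), array([491., 266.])]
```

The cover fell back open. My fit puts it at about 1.8 rad when I let go, so its balance point lies further forward than that. I'll repeat and carry the tab along its arc to about 1.4 rad.

```bash
python3 -m handwheel '[[0,-0.045,0,0.0,0],[0,-0.09,0,0.02,0],[0,-0.09,0,0.04,0],[0,-0.09,0,0.07,0],[0,-0.09,0,0.09,0],[0,-0.09,0,0.1,0],[0,-0.09,0,0.1,0]]' 20
```

```text
time_s: 14.75
tool_pos: [0.5793, 0.3433, 0.2404]
tool_rot: [-179.9, -0.1, -179.9]
force: [0.1, -0.6, 0.1]
grip_width: 0.0005
```

```bash
python3 -m handwheel '[[0,0.009,0,0,0],[0,0.017,0,-0.001,0],[0,0.025,0,-0.002,0],[0,0.033,0,-0.003,0],[0,0.043,0,-0.004,0],[0,0.053,0,-0.0045,0],[0,0.063,0,-0.005,0],[0,0.073,0,-0.005,0],[0,0.082,0,-0.005,0],[0,0.091,0,-0.004,0],[0,0.1,0,-0.002,0],[0,0.109,0,0.001,0],[0,0.117,0,0.005,0],[0,0.124,0,0.009,0],[0,0.131,0,0.013,0],[0,0.137,0,0.017,0],[0,0.14,0,0.018,0],[0,0.14,0,-0.01,0],[0,0.14,0,-0.06,0]]' 20;python3 - <<'E'
from h import *
o=get_obs();print(o['tool_pos'],o['force'])
for n in ('side','scene'):
  im=read_camera(n);cv2.imwrite(f'pics/{n}11.png',cv2.resize(im[120:320,200:380],None,fx=3,fy=3,interpolation=cv2.INTER_CUBIC))
E
```

```text
time_s: 16.65
tool_pos: [0.4384, 0.342, 0.2996]
tool_rot: [-179.8, -0.3, -179.9]
force: [1.0, -0.0, 0.2]
grip_width: -0.0
[0.43840411 0.34200876 0.2996483 ] [ 1.04280941 -0.04297627  0.20301379]
```

View pics/scene11.png

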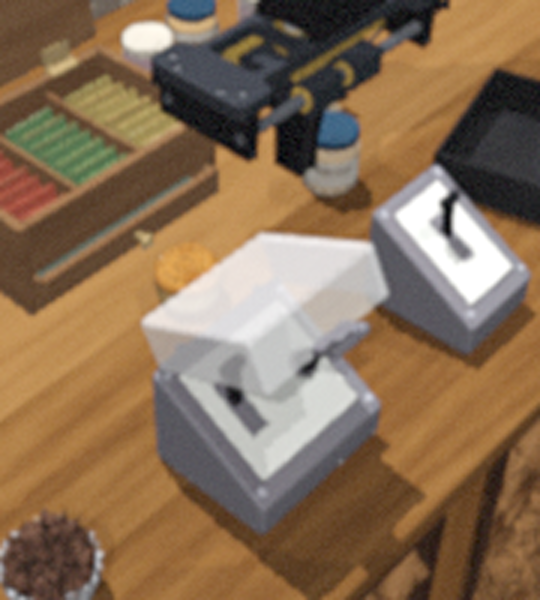

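View pics/side11.png

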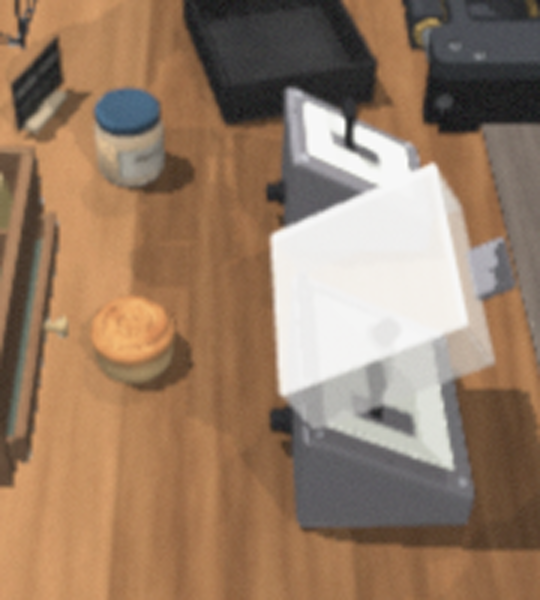

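This time the cover is well past balance: the tab is far forward at (350,335) in the scene view and still falling. Wait again.

```bash
python3 -m handwheel '[[0,0,0,-0.02,0],[0,0,0,-0.04,0],[0,0,0,-0.04,0],[0,0,0,-0.04,0],[0,0,0,-0.04,0],[0,0,0,-0.04,0],[0,0,0,-0.04,0],[0,0,0,-0.04,0],[0,0,0,-0.04,0],[0,0,0,-0.04,0],[0,0,0,-0.04,0],[0,0,0,-0.04,0],[0,0,0,-0.04,0],[0,0,0,-0.04,0],[0,0,0,-0.04,0],[0,0,0,-0.04,0],[0,0,0,-0.04,0],[0,0,0,-0.04,0],[0,0,0,-0.04,0],[0,0,0,-0.04,0]]' 20;python3 - <<'E'
from h import *
o=get_obs();print(o['tool_pos'],o['force'])
for n in ('side','scene'):
  im=read_camera(n);cv2.imwrite(f'pics/{n}12.png',cv2.resize(im[120:320,200:380],None,fx=3,fy=3,interpolation=cv2.INTER_CUBIC))
E
```

```text
time_s: 18.75
tool_pos: [0.4397, 0.3438, 0.3418]
tool_rot: [-180.0, 0.0, -179.9]
force: [0.3, -0.3, -0.6]
grip_width: 0.0003
[0.4396687  0.34381654 0.34180311] [ 0.30785504 -0.2528107  -0.61892475]
```

View pics/scene12.png

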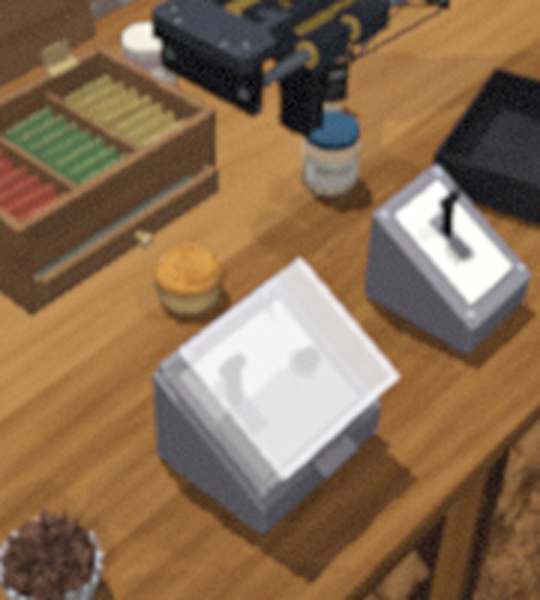

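View pics/side12.png

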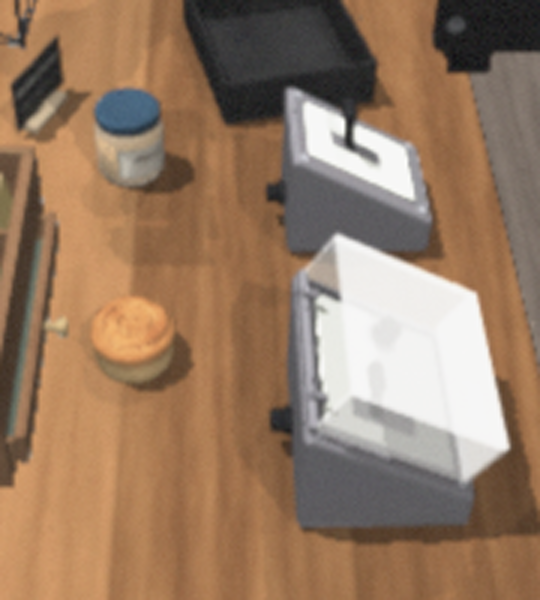

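```bash
python3 - <<'E'
from h import *
v=[.4588,.3438,0.0]
for th in (0,.05,.1):
    b=np.radians(16.8-135.2)+th
    X=np.array([.053+.135*np.sin(b),0,.111+.135*np.cos(b)])
    print(th,X.round(3),[((proj(n,w(v,X))-[200,120])*3).round(0)[0] for n in('scene','side')])
im=read_camera('scene');cv2.imwrite('pics/f.png',cv2.resize(im[200:300,240:340],None,fx=6,fy=6,interpolation=cv2.INTER_CUBIC))
E
```

```text
0 [-0.066  0.     0.047] [array([331., 451.]), array([469., 404.])]
0.05 [-0.069  0.     0.053] [array([334., 449.]), array([475., 399.])]
0.1 [-0.072  0.     0.059] [array([337., 446.]), array([480., 394.])]
```

View pics/f.png

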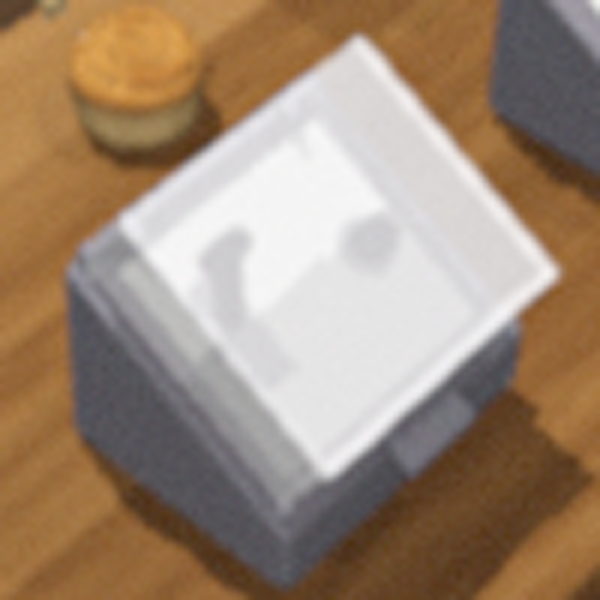

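The cover is flush on the box. Its tab is at (312,272) in the full scene picture, matching the shut pose. The lever stands up under the cover and the robot is clear, so I'm handing in.

```bash
python3 -c "
from cell import *
print(sign_off(), get_obs()['time_s'])"
```

```text
the job is handed in; nothing more can be done
the job is handed in; nothing more can be done
```

The trip test is done in the order asked and handed in at about 19 s, well under the 51 s limit.

- **Button:** I pressed the test button straight down with closed fingers. The lever dropped, and I kept pressing until the force rose to about 16 N. I took that as fully in. I couldn't see the button under the fingers, so that rests on the force and on the fingertip height matching the expected value.
- **Lever:** I pinched the bar, carried it up along its arc and released it. It stood upright in every picture after that, and it can be seen upright through the shut cover.
- **Cover:** The first pull left the cover at about 1.8 rad and it fell back open. The description says it falls shut below about 1.9, so its real balance point is further forward. On the second try I carried the tab to about 1.4 rad, and it fell shut by itself.

**Last checks:** In the last picture the cover lies flush on the box. Its tab was within about 2 pixels of the predicted shut position, on the closed side. The plain box's lever was still up, and the bun, jar and muffin looked undisturbed. The arm was about 0.34 m up with no contact force, touching nothing.

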